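# Tuck a specimen plate under the flap of the inclined test bed and hold it flat

### The job

Pick up the green specimen plate by its blue grip block and lay it flat on the sloping board of the test bed, below the yellow flap, then slide it up, square and in the middle of the board, tucking its plain edge under the flap until the white line lies at the flap's lip. Do not lift the flap in doing so, and leave the other things on the table where they are. Finish while still holding on: keep the plate firmly pressed flat against the board with the gripper, as for taking a contact reading, and do not let go.

Things in the scene. Friction and masses are not known exactly. Their poses are not given: they have to be found in the camera images.
- plate: Green specimen plate, 140 x 80 x 5 mm, about 0.2 kg, at first flat on the table. Origin: centre of its underside; x runs along its length to the plain edge to be tucked (at x = +70 mm), z out of its top face. A white line crosses the top at x = +40 mm, 30 mm from that edge.
- plate_grip (a point): Top centre of the blue grip block that stands on the plate: 42 mm long (plate x), 14 mm thick (plate y), 40 mm tall; it is centred at plate x = -25 mm, y = 0 and this point is 45 mm above the plate's underside.
- plate_line (a point): Point on the plate's underside (x = +40 mm, y = 0), straight below the middle of the white line.
- board: Dark sloping board of the test bed, fixed, 280 x 130 mm, rising 15 degrees away from the robot. Origin: on its surface, on its centre line, right under the yellow flap's lip, 75 mm above the table. x up the slope, y across, z square out of the surface. The surface runs from x = -190 mm (lower end) to +90 mm; a hinge bar stands across it at x = +78 mm.
- flap (a joint): Angle of the yellow flap, rad: 0 = shut (at rest), grows as it is lifted. A 120 mm wide, 4 mm thick, 0.15 kg sheet hinged at its upper edge (board x = +75 mm); shut, it is parallel to the board with a gap of 9 mm between its underside and the board. Only its weight keeps it shut: under 1 N at the lip lifts it.
- flap_lip (a point): Middle of the flap's lip, the free edge facing down the slope; when shut it is 11 mm above the board's surface (mid-thickness), at board x = 0.
- tape: Bystander: yellow roll of tape lying flat, 70 mm across, 24 mm high. Origin: centre of its underside.
- meter: Bystander: black hand meter lying flat, 150 x 75 x 40 mm. Origin: centre of its underside.
- driver: Bystander: screwdriver with red handle lying on the table, about 200 mm long. Origin: its underside.
- jar: Bystander: closed jar, 56 mm across, 75 mm tall. Origin: centre of its underside.
- weight: Bystander: brass test weight, 44 mm across, 62 mm tall. Origin: centre of its underside.
- mug: Bystander: blue mug, 76 mm across, 85 mm tall. Origin: centre of its underside.
Mind the look-alikes: they are no part of the job. There is more than one size of the plate; the job needs the larger.

How it is judged:
By the outcome, as a careful person would: the job done as asked, in the order asked, and still so for the second after the job is handed in, while the arm keeps its last pose, push and grip.
It also fails if it takes over 40 s, if anything falls off the work surface, if the arm or the gripper's body presses on something with over 40 N, if the wrist force passes 120 N, or if a joint passes its speed limit or range.

### The arm

A 6-joint arm with a two-finger parallel gripper is mounted at the origin on the work surface. World frame = base frame: x ahead of the robot, y to its left, z up, the work surface at z = 0. Lengths are in m, angles in rad, forces in N, time in s.
With the tool pointing down it reaches from about 0.275 to 0.85 m from the base axis. Payload 5.2 kg.
Tool frame: the origin (TCP) lies between the finger pads; the fingertips stand 8 mm ahead of it and the grasp point (between the pads) lies 11 mm behind it (manip.tip_reach is the z of the fingertips in the tool frame, in m); z points along the fingers, y is the line along which they close (so a half turn about z gives the same grasp; the last joint's range is limited). The gripper opens to 85 mm and grips with 20 to 120 N. Pads are 22 mm wide; open, the fingers measure 114 mm over their backs; the gripper's body (76 mm by 85 mm) begins 54 mm behind the grasp point. The pads swing forward as they close: fully open they stand 13 mm farther back than shut.
Start: joints at [0.977, 0.259, 1.535, -0, 1.348, -0.203], TCP at [0.209, 0.509, 0.239] pointing down, gripper open.
Joint ranges: [-3.14, 3.14], [-0.91, 2.08], [0.19, 2.58], [-1.22, 4.36], [0.22, 2.71], [-3.12, 3.12]. Speed limits (rad/s): [2.57, 2.57, 3.14, 3.14, 3.14, 3.14].

### API

Orientations are given as [roll, pitch, yaw] about the fixed x, y, z axes, in that order (R = Rz(yaw) Ry(pitch) Rx(roll)).
In Python, from cell import manip gives the robot as it stands.
- The arm moves only by the shell command python3 -m handwheel 'ROWS' [OPENING] [FORCE]. ROWS is JSON, a list of rows, each a list of 6 numbers: the shift along the world's x, y, z each as a share of 10 cm, from -1 to 1, then the turn, a rotation vector about the world's x, y, z each as a share of 2 pi rad, from -1 to 1. In form: [[dx, dy, dz, rx, ry, rz], ...]. A call has 1 to 8 rows; each row shifts and turns the commanded pose from where the row before left it; what a row does not reach is not made up. A row lasts 1/10 s, in which the tool goes at most 50 mm and 8.59 degrees, less where a joint would pass 70% of its speed; a pose out of reach is approached as far as the arm can. A call with a number of a shift or a turn outside -1 to 1 is refused whole. A call with a gripper value outside its range is refused whole. OPENING is the opening, from 0 (shut) to 1 (fully open), set as the call begins (- or left out, the last holds). The fingers move at their own pace and stop on an object; FORCE is the grip in N (left out, the last holds). Time passes only in rows, so rows that do not move let the fingers close. It gives the time, the measured TCP pose, the force, the opening and the grip force at its end, in the units of the state.
- manip.get_state(): the state, without advancing time (a new reading comes with each control period).
- manip.capture(name): name is "scene" or "top" or "wrist"; returns a dict with "pixels" (384x512x3 uint8, red, green, blue), "vertical_fov" (degrees; the focal length in pixels is half the picture's height over the tangent of half this angle, whatever the lens; pixels are square), "cx", "cy" (the principal point, pixels), "extrinsics" (4x4, takes a point from camera to world coordinates). Camera axes: x right, y up, looking along -z (the intrinsics and any distortion apply to the point x, -y, -z); pixel columns grow to the right and rows downward; lengths in m; the calibration is good to about 2 mm. A picture is of the moment at which its call begins. There is no depth.
- manip.hand_in(): hands the job in; it is judged then, once.
The state is a dict: "clock": time; "q": joint angles; "joint_velocities": joint speeds; "tau": joint torques, N m; "eef_pos": TCP position; "tcp_rot": TCP orientation; "ft_force": force on the tool from outside, world axes, zero at the start; "wrist_torque": the same for the moment, N m; "gripper_width": opening from 0.0 (shut) to 1.0 (fully open); "gripper_force": force on a finger pad.
Only numpy, scipy, OpenCV 4.12 (cv2) and the standard library are available. Lean on these libraries where they do the work, as an engineer would, in place of code of your own. Each camera call takes 0.05 s, during which the arm holds its last target. There are 200 camera calls.

## Working session

There is one attempt and no reset: what is moved stays moved. The work goes in short steps, Python scripts to look and compute and a shell command to move; the robot and the scene stay as the last step left them, time stands still between calls to the robot, and variables do not carry over. Pictures are saved under pics/ and viewed, at most 10 in all, crops included, and the job is handed in when it is done.

```bash
mkdir -p pics; ls
python3 - <<'E'
from cell import manip
import cv2
s=manip.get_state();print(s)
for n in("scene","top"):
    c=manip.capture(n);print({k:v for k,v in c.items() if k!="pixels"})
    cv2.imwrite(f"pics/{n}0.png",c["pixels"][:,:,::-1])
E
```

```text
pics
{'clock': 0.0, 'q': array([ 9.77174341e-01,  2.59362675e-01,  1.53612086e+00,  1.79362756e-05,
        1.34802577e+00, -2.02820947e-01]), 'joint_velocities': array([ 0.00030012,  0.00044025, -0.00068071,  0.00065101,  0.00111268,
        0.00045512]), 'tau': array([ 1.38827061e-03, -4.46029150e+01, -2.90576148e+01, -8.08342747e-05,
        1.15682976e-02, -5.76789535e-05]), 'eef_pos': array([0.20918686, 0.50808367, 0.23844896]), 'tcp_rot': array([-3.13971882e+00, -4.03203127e-04,  2.75078726e+00]), 'ft_force': array([-0.25527404, -0.6318578 , -0.22447225]), 'wrist_torque': array([-0.02563371,  0.01127647,  0.01425173]), 'gripper_force': 0.0, 'gripper_width': 1.0019888130556127}
{'vertical_fov': 50.34473074265587, 'cx': 256.4715222340717, 'cy': 191.51549204115292, 'extrinsics': array([[ 0.0526015 , -0.78253544,  0.62038002,  1.29969259],
       [ 0.99844911,  0.05255592, -0.01836462, -0.04017517],
       [-0.01823367,  0.62038388,  0.78408633,  1.04885828],
       [ 0.        ,  0.        ,  0.        ,  1.        ]])}
{'vertical_fov': 54.73082649021934, 'cx': 258.3816740608412, 'cy': 192.69625114336432, 'extrinsics': array([[-0.02743482,  0.99582574, -0.08705414,  0.40506678],
       [-0.99961591, -0.02767186, -0.00151714,  0.00237488],
       [-0.00391976,  0.08697908,  0.99620243,  1.1707815 ],
       [ 0.        ,  0.        ,  0.        ,  1.        ]])}
```

View pics/scene0.png

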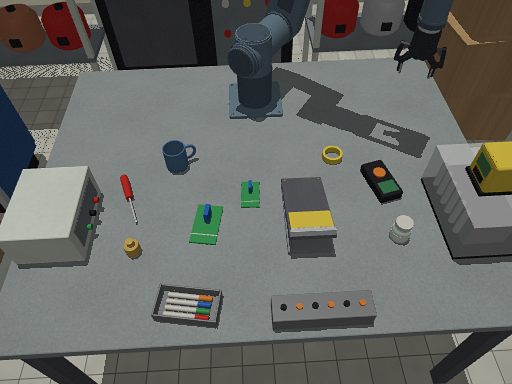

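View pics/top0.png

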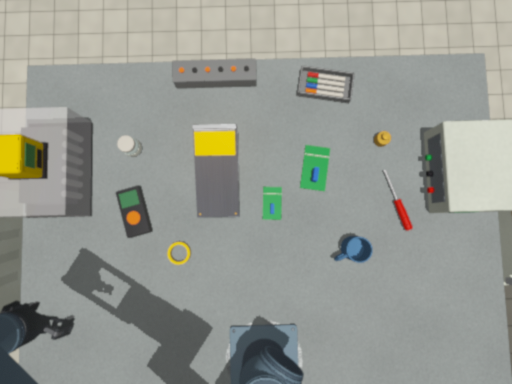

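The scene view shows the large green plate at about (207,224) with its blue grip, a small look-alike at (250,194), and the test bed at (308,215). In the top view the large plate is at (315,168), with its white line towards +x. The board is at (216,170) and the flap at (215,143).

```bash
cat > h.py <<'E'
import numpy as np, cv2
from cell import manip
def cap(n):
    c=manip.capture(n); c["hsv"]=cv2.cvtColor(c["pixels"],cv2.COLOR_RGB2HSV); return c
def ray(c,u,v):
    f=192/np.tan(np.radians(c["vertical_fov"]/2)); E=c["extrinsics"]
    d=E[:3,:3]@np.array([(u-c["cx"])/f,-(v-c["cy"])/f,-1]); return E[:3,3],d
def onplane(c,u,v,p0,n=(0,0,1)):
    o,d=ray(c,u,v); n=np.array(n,float); return o+d*((np.array(p0)-o)@n)/(d@n)
def onz(c,u,v,z): return onplane(c,u,v,(0,0,z))
def two(r1,r2):
    (o1,d1),(o2,d2)=r1,r2
    t=np.linalg.lstsq(np.c_[d1,-d2],o2-o1,rcond=None)[0]
    a,b=o1+d1*t[0],o2+d2*t[1]; return (a+b)/2,np.linalg.norm(a-b)
def blobs(c,lo,hi,amin=20):
    m=cv2.inRange(c["hsv"],np.array(lo),np.array(hi))
    n,l,st,ce=cv2.connectedComponentsWithStats(m)
    return [(st[i,4],ce[i],(l==i).astype(np.uint8)) for i in range(1,n) if st[i,4]>=amin]
def rect(m):
    k=max(cv2.findContours(m,cv2.RETR_EXTERNAL,cv2.CHAIN_APPROX_NONE)[0],key=cv2.contourArea)
    return cv2.boxPoints(cv2.minAreaRect(k))
E
python3 - <<'E'
from h import *
np.set_printoptions(precision=4,suppress=True)
for n in("scene","top"):
    c=cap(n)
    print(n)
    for nm,lo,hi in(("green",(45,80,50),(80,255,255)),("blue",(105,120,60),(125,255,255)),("yellow",(22,120,100),(32,255,255)),("board",(0,0,60),(179,60,110))):
        for a,ce,m in blobs(c,lo,hi):
            if a<60 and nm=="board" or a>30000: continue
            r=rect(m); print(nm,a,ce,r.round(1).tolist())
            z={"green":.005,"blue":.045,"yellow":.09,"board":.05}[nm]
            print("   ",onz(c,*ce,z)[:2],*[onz(c,*p,z)[:2] for p in r])
    if n=="top":
        cv2.imwrite("pics/t1.png",cv2.resize(c["pixels"][110:230,180:340,::-1],None,fx=5,fy=5,interpolation=cv2.INTER_NEAREST))
E
```

```text
scene
green 201 [483.6816 164.3682] [[473.6000061035156, 156.5], [482.79998779296875, 151.60000610351562], [493.79998779296875, 172.3000030517578], [484.6000061035156, 177.1999969482422]]
    [0.4082 0.7599] [0.3701 0.74  ] [0.3495 0.7803] [0.4452 0.7793] [0.464  0.7406]
green 206 [387.7184 186.    ] [[376.8999938964844, 182.60000610351562], [395.3999938964844, 177.5], [398.6000061035156, 189.39999389648438], [380.1000061035156, 194.39999389648438]]
    [0.4796 0.4137] [0.4629 0.382 ] [0.4455 0.4481] [0.4958 0.4453] [0.5124 0.3807]
green 410 [249.6878 194.9   ] [[241.0, 182.0], [259.0, 182.0], [259.0, 207.0], [241.0, 207.0]]
    [ 0.4863 -0.0384] [ 0.4301 -0.0649] [ 0.4341 -0.0052] [ 0.5367 -0.011 ] [ 0.5329 -0.0679]
green 632 [207.2358 220.3861] [[191.0, 232.0], [197.1999969482422, 201.0], [222.8000030517578, 206.1999969482422], [216.60000610351562, 237.10000610351562]]
    [ 0.5773 -0.1738] [ 0.6168 -0.2221] [ 0.5    -0.2077] [ 0.5258 -0.1256] [ 0.64   -0.1444]
green 44 [ 89.0682 226.3409] [[86.0, 223.0], [92.0, 223.0], [92.0, 229.0], [86.0, 229.0]]
    [ 0.5758 -0.5376] [ 0.5626 -
[... 15640 characters left out ...]
board 387 [ 44.8475 323.0413] [[-2.700000047683716, 303.6000061035156], [65.19999694824219, 285.8999938964844], [77.5, 333.20001220703125], [9.600000381469727, 350.8999938964844]]
    [0.1348 0.6442] [0.1946 0.7866] [0.2408 0.5861] [0.1032 0.5473] [0.058  0.7458]
board 1287 [249.1484 346.7187] [[207.89999389648438, 377.3999938964844], [258.79998779296875, 313.0], [290.5, 338.0], [239.60000610351562, 402.5]]
    [0.0514 0.0435] [-0.0319  0.1656] [0.147  0.0127] [ 0.0729 -0.0783] [-0.1039  0.0749]
board 80 [ 22.3125 369.35  ] [[5.5, 354.3999938964844], [8.0, 352.0], [37.0, 383.0], [34.5, 385.3999938964844]]
    [0.0048 0.7071] [0.0483 0.7577] [0.0549 0.7505] [-0.0347  0.6632] [-0.0411  0.6704]
```

View pics/t1.png

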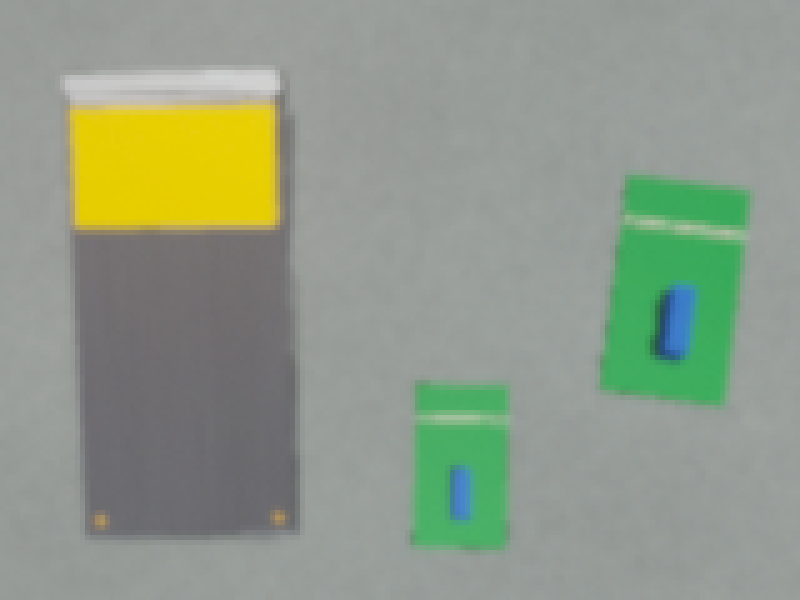

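The crop shows the flap lip at top-view row about 155.5 and the board's lower edge at row about 217. The plate is turned about -9.7°, with its grip at about (0.557, -0.172), and measures 140 x 80 mm as it should. I'll move over the board for a close wrist view, turning to the plate's yaw on the way.

```bash
python3 -m handwheel '[[0.24,-0.38,0.16,0,0,0.0177],[0.24,-0.38,0.16,0,0,0.0177],[0.24,-0.38,0.16,0,0,0],[0.24,-0.38,0.16,0,0,0],[0.24,-0.38,0.16,0,0,0]]' 1 60
python3 -m handwheel '[[0.24,-0.38,0.16,0,0,0],[0.24,-0.38,0.16,0,0,0],[0.24,-0.38,0.16,0,0,0],[0.24,-0.38,0.16,0,0,0],[0.24,-0.38,0.16,0,0,0],[0,0,0,0,0,0],[0,0,0,0,0,0]]'
python3 - <<'E'
from h import *
c=cap("wrist"); print(c["extrinsics"].round(3),c["vertical_fov"],c["cx"],c["cy"])
cv2.imwrite("pics/w1.png",c["pixels"][:,:,::-1])
E
```

```text
clock: 0.7
eef_pos: [0.3299, 0.317, 0.3199]
tcp_rot: [3.142, 0.0, 2.974]
ft_force: [2.1, 0.7, 0.7]
gripper_width: 1.001
gripper_force: 0.0
clock: 1.4
eef_pos: [0.4498, 0.1277, 0.3991]
tcp_rot: [3.141, -0.001, 2.97]
ft_force: [-0.2, 0.8, -0.5]
gripper_width: 1.0
gripper_force: 0.0
[[ 0.171 -0.931 -0.322  0.367]
 [ 0.985  0.161  0.057  0.142]
 [-0.001 -0.327  0.945  0.533]
 [ 0.     0.     0.     1.   ]] 66.48440889701136 258.95986482268063 195.3375879716999
```

View pics/w1.png

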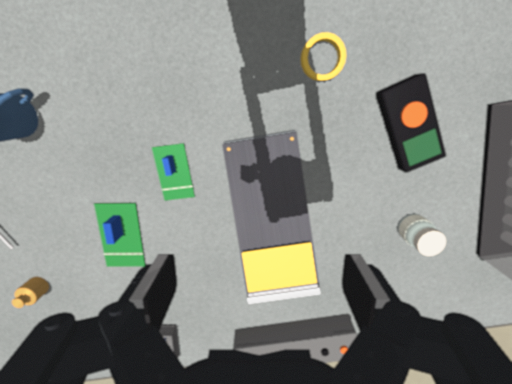

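The wrist view shows the whole board, with its lower corners at about (223,143) and (296,130). The flap lip runs (242,251)-(311,241), and the large plate is at (120,234).

```bash
cat >> h.py <<'E'
def quad(m):
    k=max(cv2.findContours(m,cv2.RETR_EXTERNAL,cv2.CHAIN_APPROX_NONE)[0],key=cv2.contourArea)
    h=cv2.convexHull(k); q=cv2.approxPolyN(h,4,ensure_convex=True).reshape(-1,2) if hasattr(cv2,"approxPolyN") else cv2.approxPolyDP(h,6,True).reshape(-1,2)
    return q.astype(float)
E
python3 - <<'E'
from h import *
np.set_printoptions(precision=4,suppress=True)
cs={n:cap(n) for n in("wrist","top","scene")}
near={"wrist":(280,268),"top":(215,143),"scene":(310,219)}
nearp={"wrist":(120,234),"top":(314,172),"scene":(207,222)}
s=np.sin(np.radians(15));k=np.cos(np.radians(15))
Q={}
for n,c in cs.items():
    b=[x for x in blobs(c,(22,120,80),(33,255,255),100) if np.hypot(*(x[1]-near[n]))<20]
    q=quad(b[0][2]); 
    # order by height-plane x,y
    P=np.array([onz(c,*p,.0876)[:2] for p in q]); lo=np.argsort(P[:,0])[:2]; lo=lo[np.argsort(P[lo,1])]
    hi=np.argsort(P[:,0])[2:]; hi=hi[np.argsort(P[hi,1])]
    Q[n]=q[np.r_[lo,hi]]
    L=[onz(c,*p,.0876) for p in q[lo]]; H=[onz(c,*p,.0876+.075*s) for p in q[hi]]
    v=L[1]-L[0]; w=(H[0]+H[1]-L[0]-L[1])[:2]/2
    print(n,"lip px",q[lo].tolist(),"w",np.linalg.norm(v),"yaw",np.degrees(np.arctan2(-v[0],v[1])),"axis yaw",np.degrees(np.arctan2(w[1],w[0])),np.linalg.norm(w),"mid",(L[0]+L[1])/2,"himid",(H[0]+H[1])/2)
    # plate: green + white + blue
    m=cv2.inRange(c["hsv"],np.array((45,80,40)),np.array((85,255,255)))|cv2.inRange(c["hsv"],np.array((100,120,40)),np.array((125,255,255)))
    m=cv2.morphologyEx(m,cv2.MORPH_CLOSE,np.ones((7,7)))
    nn,l,st,ce=cv2.connectedComponentsWithStats(m)
    i=1+np.argmin(np.hypot(*(ce[1:]-nearp[n]).T)); q=quad((l==i).astype(np.uint8))
    P=np.array([onz(c,*p,.005)[:2] for p in q]); o=np.argsort(P[:,0]);d=P[o[2:]].mean(0)-P[o[:2]].mean(0)
    print("  plate",P.mean(0),"yaw",np.degrees(np.arctan2(d[1],d[0])),"len",np.linalg.norm(d),"w",np.linalg.norm(P[o[0]]-P[o[1]]),np.linalg.norm(P[o[2]]-P[o[3]]))
    for a,ce,m in blobs(c,(100,120,40),(125,255,255)):
        if np.hypot(*(ce-nearp[n]))<15: print("  blue",onz(c,*ce,.045))
for a,b in(("wrist","top"),("wrist","scene"),("top","scene")):
    print(a,b,[two(ray(cs[a],*Q[a][i]),ray(cs[b],*Q[b][i]))[0] for i in range(4)])
c=cs["wrist"]
for p in((223,143),(296,130)): print(onz(c,*p,.0258))
c=cs["top"]
for p in((197,217),(239.5,216.7)): print(onz(c,*p,.0258))
E
```

```text
wrist lip px [[240.0, 253.0], [310.0, 242.0]] w 0.12127013240373749 yaw 0.3709247994149766 axis yaw 0.00437408971959677 0.0678021823044633 mid [0.615  0.1268 0.0876] himid [0.6828 0.1268 0.107 ]
  plate [ 0.5842 -0.1782] yaw -9.528605824242222 len 0.13888844301167472 w 0.08086421398991037 0.07871862601422049
  blue [ 0.552  -0.1634  0.045 ]
top lip px [[235.0, 155.0], [194.0, 155.0]] w 0.12136683764894497 yaw -1.6149193779106352 axis yaw -2.9943159019477483 0.06735381540308587 mid [0.6152 0.1308 0.0876] himid [0.6825 0.1272 0.107 ]
  plate [ 0.5825 -0.1768] yaw -9.531460692775244 len 0.13904367364667117 w 0.08282154006963255 0.08052059427864212
  blue [ 0.556 -0.17   0.045]
scene lip px [[287.0, 212.0], [329.0, 210.0]] w 0.12146839673660298 yaw -0.4198562116707484 axis yaw 0.42513785889066463 0.06801311569266436 mid [0.6206 0.1269 0.0876] himid [0.6886 0.1274 0.107 ]
  plate [ 0.5861 -0.177 ] yaw -9.60034670876625 len 0.14505776684548333 w 0.08284067702256857 0.08142986540284729
  blue [ 0.577  -0.1705  0.045 ]
wrist top [array([0.6112, 0.0686, 0.0964]), array([0.6171, 0.1898, 0.0844]), array([0.6802, 0.0672, 0.1092]), array([0.6844, 0.187 , 0.1063])]
wrist scene [array([0.6175, 0.0661, 0.084 ]), array([0.6175, 0.1884, 0.0826]), array([0.6852, 0.0668, 0.1028]), array([0.6868, 0.188 , 0.1032])]
top scene [array([0.6149, 0.0688, 0.0801]), array([0.6177, 0.1905, 0.0829]), array([0.6829, 0.0678, 0.0991]), array([0.6857, 0.1887, 0.1015])]
[0.4339 0.0675 0.0258]
[0.4333 0.1943 0.0258]
[0.4352 0.1953 0.0258]
[0.4325 0.0643 0.0258]
```

The measurements agree. Board origin is about (0.619, 0.129) with yaw about -0.4°, and the grip is at (0.559, -0.173). Next I grasp.

```bash
python3 -m handwheel '[[0.122,-0.334,-0.31,0,0,0],[0.122,-0.334,-0.31,0,0,0],[0.122,-0.334,-0.31,0,0,0],[0.122,-0.334,-0.31,0,0,0],[0.122,-0.334,-0.31,0,0,0],[0.122,-0.334,-0.31,0,0,0],[0.122,-0.334,-0.31,0,0,0],[0.122,-0.334,-0.31,0,0,0]]' 1 60
python3 -m handwheel '[[0.115,-0.335,-0.31,0,0,0],[0,0,-0.2,0,0,0],[0,0,-0.25,0,0,0],[0,0,-0.25,0,0,0],[0,0,-0.2,0,0,0],[0,0,-0.08,0,0,0],[0,0,0,0,0,0],[0,0,0,0,0,0]]'
python3 -m handwheel '[[0,0,0,0,0,0],[0,0,0,0,0,0],[0,0,0,0,0,0],[0,0,0,0,0,0],[0,0,0,0,0,0],[0,0,0,0,0,0],[0,0,0,0,0,0]]' 0 60
```

```text
clock: 2.4
eef_pos: [0.5474, -0.1382, 0.15]
tcp_rot: [3.141, 0.0, 2.976]
ft_force: [0.3, 0.6, 0.1]
gripper_width: 1.001
gripper_force: 0.0
clock: 3.2
eef_pos: [0.5593, -0.1717, 0.0231]
tcp_rot: [-3.141, 0.001, 2.974]
ft_force: [0.5, -0.1, 0.6]
gripper_width: 1.002
gripper_force: 0.0
clock: 3.9
eef_pos: [0.5589, -0.1724, 0.0228]
tcp_rot: [-3.141, 0.001, 2.973]
ft_force: [-0.3, -0.8, 3.9]
gripper_width: 0.156
gripper_force: 59.7
```

```bash
python3 -m handwheel '[[0,0,0.2,0,0,0],[0,0,0.4,0,0,0],[0,0,0.4,0,0,0.0127],[0,0,0.4,0,0,0.0127],[0,0,0.4,0,-0.0139,0],[0,0,0.2,0,-0.0139,0],[0,0,0,0,-0.0139,0]]' 0 100
python3 -m handwheel '[[-0.0875,0.376,-0.03,0,0,0],[-0.0875,0.376,-0.03,0,0,0],[-0.0875,0.376,-0.03,0,0,0],[-0.0875,0.376,-0.03,0,0,0],[-0.0875,0.376,-0.03,0,0,0],[-0.0875,0.376,-0.03,0,0,0],[-0.0875,0.376,-0.03,0,0,0],[-0.0875,0.376,-0.03,0,0,0]]'
python3 -m handwheel '[[0,0,-0.3,0,0,0],[0,0,-0.3,0,0,0],[0,0,-0.25,0,0,0],[0,0,-0.15,0,0,0],[0,0,0,0,0,0],[0,0,0,0,0,0],[0,0,0,0,0,0]]'
python3 - <<'E'
from h import *
for n in("wrist","scene","top"):
    c=cap(n); np.save(f"pics/{n}2.npy",c,allow_pickle=True)
    cv2.imwrite(f"pics/{n}2.png",c["pixels"][:,:,::-1])
p=[cv2.imread("pics/wrist2.png")]; a=cv2.resize(cv2.imread("pics/scene2.png")[150:270,250:370],None,fx=2.4,fy=2.4)
b=cv2.resize(cv2.imread("pics/top2.png")[110:230,160:280],None,fx=2.4,fy=2.4)
s=cv2.resize(np.vstack([a,b]),(288,576)); im=np.zeros((576,800,3),np.uint8); im[:384,:512]=p[0]; im[:,512:]=s
cv2.imwrite("pics/m2.png",im)
E
```

```text
clock: 4.6
eef_pos: [0.5604, -0.173, 0.2262]
tcp_rot: [-3.14, 0.271, 3.134]
ft_force: [0.3, 1.0, -2.5]
gripper_width: 0.143
gripper_force: 97.4
clock: 5.4
eef_pos: [0.4871, 0.13, 0.1975]
tcp_rot: [3.139, 0.26, 3.132]
ft_force: [0.4, -0.1, -2.1]
gripper_width: 0.147
gripper_force: 97.9
clock: 6.1
eef_pos: [0.4894, 0.1286, 0.0993]
tcp_rot: [3.139, 0.264, 3.132]
ft_force: [-0.1, -0.3, -2.9]
gripper_width: 0.149
gripper_force: 98.0
```

View pics/m2.png

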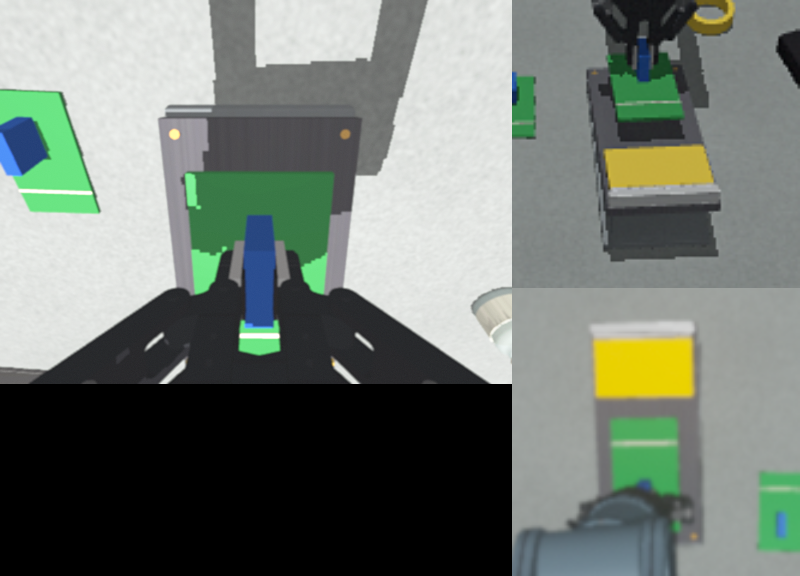

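The wrist view shows the plate's rear edge at row 172, columns 184-334, centred over the board's lower edge at row 118, columns 160-361. The scene and top crops show it hovering below the flap and looking square. I'll check centring and yaw numerically.

Run:
```python
from h import *
np.set_printoptions(precision=4,suppress=True)
W=np.load("pics/wrist2.npy",allow_pickle=True).item();T=np.load("pics/top2.npy",allow_pickle=True).item()
S=np.load("pics/scene2.npy",allow_pickle=True).item()
g=cv2.cvtColor(W["pixels"],cv2.COLOR_RGB2GRAY).astype(float)
# bolts on board near lower corners
for lo,hi in(((8,80,60),(25,255,255)),):
    for a,ce,m in blobs(W,lo,hi,15):
        if 100<ce[1]<160: print("bolt",a,ce,onz(W,*ce,.03))
R=cv2.Rodrigues(np.array([0,-np.radians(15),0]))[0]
O=np.array([.6185,.1285,.075]); n=R[:,2]
for nm,z,pts in(("boardlow",0,[(160.5,118.5),(361,118.5)]),("boardside",0,[(184,288),(343,288)]),("platelow",.040,[(184.5,172.5),(334,172)])):
    P=[onplane(W,*p,O+n*z,n) for p in pts]; print("wrist",nm,*P,"in board",*[R.T@(p-O) for p in P])
for nm,c in(("top",T),("scene",S)):
    m=cv2.inRange(c["hsv"],np.array((45,80,40)),np.array((85,255,255)))
    k,l,st,ce=cv2.connectedComponentsWithStats(m)
    for i in range(1,k):
        if st[i,4]<40: continue
        q=quad((l==i).astype(np.uint8)); P=np.array([R.T@(onplane(c,*p,O+n*.040,n)-O) for p in q])
        if abs(P[:,1]).max()<.09: print(nm,"green",st[i,4],P[:,:2].tolist())
    for a,ce,m in blobs(c,(22,120,80),(33,255,255),300):
        q=quad(m); P=np.array([R.T@(onplane(c,*p,O+n*.013,n)-O) for p in q])
        if abs(P[:,1]).max()<.09: print(nm,"flap",P[:,:2].tolist())
s=manip.get_state();print(s["eef_pos"],R.T@(s["eef_pos"]-O),s["tcp_rot"])
```

```text
bolt 34 [173.9118 134.    ] [0.4448 0.0744 0.03  ]
bolt 82 [344.7561 133.6707] [0.4456 0.1831 0.03  ]
wrist boardlow [0.436  0.0665 0.0261] [0.4371 0.1928 0.0264] in board [-0.1889 -0.062  -0.    ] [-0.1878  0.0643  0.    ]
wrist boardside [0.5588 0.0695 0.059 ] [0.5598 0.1923 0.0593] in board [-0.0618 -0.059  -0.    ] [-0.0608  0.0638 -0.    ]
wrist platelow [0.4495 0.089  0.0711] [0.45   0.168  0.0712] in board [-0.1642 -0.0395  0.04  ] [-0.1638  0.0395  0.04  ]
top green 253 [[-0.025073780821471048, -0.03876079754968771], [-0.04837418265788702, -0.03778763299579932], [-0.04910579440597545, 0.040861604004722885], [-0.022896086521276053, 0.03943514623121255]]
top green 500 [[-0.060171772084196475, -0.04021155188044434], [-0.12241546912348462, -0.03764106094927104], [-0.11121693460848615, 0.04130075325541757], [-0.05797320921078477, 0.03842794049043863]]
top flap [[0.06844920363524507, -0.06107368363268653], [-0.0015680071642228195, -0.05837910297754788], [0.0017980364966132536, 0.06283775400347788], [0.07175265709683354, 0.05880087208328699]]
scene green 637 [[-0.15020432116048865, 0.042235086939640676], [-0.010998197090723154, 0.039943874174401595], [-0.008871515047487961, -0.04398081436145301], [-0.15774784821775853, -0.03906784176838503]]
scene flap [[0.07710402082904463, 0.059296467536327335], [0.07550640268305649, -0.06160375345895189], [0.006420883968251755, -0.06250422860754912], [0.0075554429509788025, 0.05868675086512032]]
[0.4893 0.1287 0.0994] [-0.1185  0.0002  0.057 ] [3.1391 0.264  3.1324]
```

```bash
python3 -m handwheel '[[0.036,0.004,-0.135,0,0,0],[0.036,0.004,-0.135,0,0,0],[0,0,0,0,0,0],[0,0,0,0,0,0]]'
python3 -m handwheel '[[0.005,0,-0.02,0,0,0],[0.005,0,-0.02,0,0,0],[0,0,0,0,0,0]]'
python3 -m handwheel '[[0.004,0,-0.015,0,0,0],[0,0,0,0,0,0]]'
```

```text
clock: 6.65
eef_pos: [0.4958, 0.1294, 0.0717]
tcp_rot: [3.139, 0.262, 3.132]
ft_force: [-0.0, -0.2, -1.2]
gripper_width: 0.145
gripper_force: 98.0
clock: 6.95
eef_pos: [0.4969, 0.1295, 0.0675]
tcp_rot: [3.139, 0.262, 3.133]
ft_force: [-0.3, 0.3, -2.5]
gripper_width: 0.147
gripper_force: 98.0
clock: 7.15
eef_pos: [0.4973, 0.1295, 0.0659]
tcp_rot: [3.139, 0.262, 3.133]
ft_force: [-0.2, -0.3, -0.3]
gripper_width: 0.145
gripper_force: 98.4
```

```bash
python3 -m handwheel '[[0.0026,0,-0.01,0,0,0],[0,0,0,0,0,0],[0,0,0,0,0,0]]'
python3 -m handwheel '[[0.0026,0,-0.01,0,0,0],[0,0,0,0,0,0],[0,0,0,0,0,0]]'
```

```text
clock: 7.45
eef_pos: [0.4974, 0.1295, 0.0657]
tcp_rot: [3.139, 0.263, 3.133]
ft_force: [-5.6, -0.7, 8.7]
gripper_width: 0.15
gripper_force: 100.2
clock: 7.75
eef_pos: [0.4974, 0.1296, 0.0657]
tcp_rot: [3.14, 0.263, 3.133]
ft_force: [-12.4, -0.9, 22.6]
gripper_width: 0.143
gripper_force: 102.5
```

Contact is firm and flat. I'll ease the press and slide up in stages.

```bash
python3 -m handwheel '[[-0.0026,0,0.01,0,0,0],[0.05,0,0.0134,0,0,0],[0.0966,-0.0008,0.0259,0,0,0],[0,0,0,0,0,0]]'
python3 -m handwheel '[[0.06,-0.0006,0.016,0,0,0],[0.06,-0.0006,0.016,0,0,0],[0,0,0,0,0,0]]'
python3 -m handwheel '[[0.06,-0.0006,0.016,0,0,0],[0.06,-0.0006,0.016,0,0,0],[0,0,0,0,0,0]]'
python3 - <<'E'
from h import *
for n in("scene","top","wrist"):
    c=cap(n); np.save(f"pics/{n}3.npy",c,allow_pickle=True); cv2.imwrite(f"pics/{n}3.png",c["pixels"][:,:,::-1])
a=cv2.resize(cv2.imread("pics/scene3.png")[160:260,260:360],None,fx=4,fy=4)
b=cv2.resize(cv2.imread("pics/top3.png")[115:215,165:265],None,fx=4,fy=4)
cv2.imwrite("pics/m3.png",np.hstack([a,b]))
E
```

```text
clock: 8.15
eef_pos: [0.5102, 0.1296, 0.0691]
tcp_rot: [3.139, 0.259, 3.133]
ft_force: [-15.2, 0.1, 16.9]
gripper_width: 0.148
gripper_force: 101.4
clock: 8.45
eef_pos: [0.5215, 0.1296, 0.0721]
tcp_rot: [3.139, 0.258, 3.133]
ft_force: [-15.5, 0.6, 17.3]
gripper_width: 0.146
gripper_force: 101.6
clock: 8.75
eef_pos: [0.5338, 0.1295, 0.0754]
tcp_rot: [3.139, 0.258, 3.133]
ft_force: [-12.8, -0.5, 15.6]
gripper_width: 0.147
gripper_force: 101.4
```

View pics/m3.png

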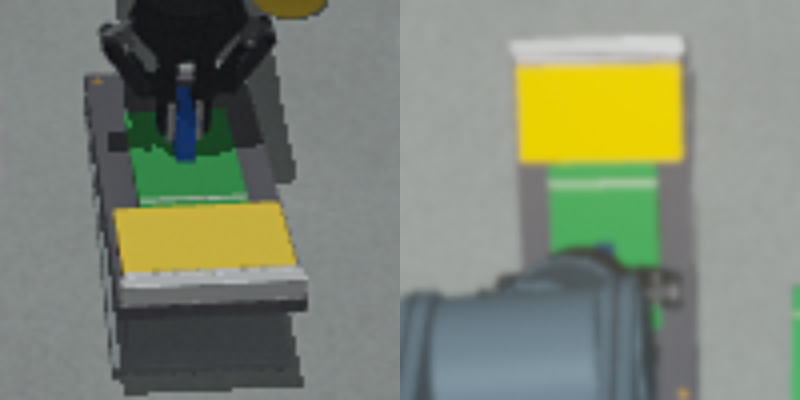

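Left is the scene crop and right is the top crop. The plate's edge is under the shut flap, with the white line still below the lip (top crop line row about 184, lip row 163) and even side margins. I'll measure the remaining distance.

```bash
cat > rem.py <<'E'
from h import *
import sys
R=cv2.Rodrigues(np.array([0,-np.radians(15),0]))[0]
O=np.array([.6185,.1293,.075]); n=R[:,2]
def B(c,u,v,z): return R.T@(onplane(c,u,v,O+n*z,n)-O)
def px(c,x,y,z):
    P=O+R@np.array([x,y,z]); E=c["extrinsics"]; q=E[:3,:3].T@(P-E[:3,3]); f=192/np.tan(np.radians(c["vertical_fov"]/2))
    return np.array([c["cx"]-f*q[0]/q[2],c["cy"]+f*q[1]/q[2]])
def run(T,zoff=0,nm=""):
    H=T["hsv"].astype(np.float32); out=[]
    for y in np.arange(-.03,.031,.01):
        xs=np.arange(-.035,.025,.00025)
        def prof(z):
            p=np.array([px(T,x,y,z) for x in xs],np.float32)
            return cv2.remap(H,p[:,0].reshape(1,-1),p[:,1].reshape(1,-1),cv2.INTER_LINEAR)[0], cv2.remap(T["pixels"].astype(np.float32),p[:,0].reshape(1,-1),p[:,1].reshape(1,-1),cv2.INTER_LINEAR)[0]
        h,r=prof(.013); 
        yel=(r[:,0]-r[:,2]); lip=xs[np.argmax(np.gradient(cv2.GaussianBlur(yel.reshape(1,-1),(0,0),3)[0]))]
        h,r=prof(.005); red=cv2.GaussianBlur(r[:,2].reshape(1,-1),(0,0),3)[0]  # white: blue channel high
        k=xs<lip-.002; line=xs[k][np.argmax(red[k])]
        out.append((y,lip,line,line-lip))
    print(nm,np.round(np.array(out)*1000,1).tolist(),"median mm",np.median(np.array(out)[:,3])*1000)
if __name__=="__main__":
    i=sys.argv[1]
    for nm in("top","scene"): run(np.load(f"pics/{nm}{i}.npy",allow_pickle=True).item(),nm=nm)
E
python3 rem.py 3
```

```text
top [[-30.0, 0.5, -16.7, -17.3], [-20.0, 0.8, -16.5, -17.3], [-10.0, 0.0, -16.2, -16.3], [0.0, 0.3, -16.2, -16.5], [10.0, 0.5, -17.5, -18.0], [20.0, 0.0, -17.0, -17.0], [30.0, -0.2, -16.7, -16.5]] median mm -17.000000000000014
scene [[-30.0, 6.8, -10.0, -16.8], [-20.0, 7.3, -13.2, -20.5], [-10.0, 4.5, -12.5, -17.0], [0.0, 5.5, -11.7, -17.3], [10.0, 6.0, -10.7, -16.8], [20.0, 6.8, -10.0, -16.8], [30.0, 7.0, -9.5, -16.5]] median mm -16.750000000000014
```

```bash
python3 -m handwheel '[[0.055,-0.0004,0.0147,0,0,0],[0.055,-0.0004,0.0147,0,0,0],[0.053,-0.0004,0.0142,0,0,0],[0,0,0,0,0,0],[0,0,0,0,0,0],[0,0,0,0,0,0]]'
python3 - <<'E'
from h import *
for n in("scene","top","wrist"):
    c=cap(n); np.save(f"pics/{n}4.npy",c,allow_pickle=True); cv2.imwrite(f"pics/{n}4.png",c["pixels"][:,:,::-1])
a=cv2.resize(cv2.imread("pics/scene4.png")[160:260,260:360],None,fx=4,fy=4)
b=cv2.resize(cv2.imread("pics/top4.png")[115:215,165:265],None,fx=4,fy=4)
cv2.imwrite("pics/m4.png",np.hstack([a,b]))
E
python3 rem.py 4
```

```text
clock: 9.5
eef_pos: [0.5501, 0.1294, 0.0798]
tcp_rot: [3.139, 0.258, 3.133]
ft_force: [-12.5, -0.2, 13.9]
gripper_width: 0.15
gripper_force: 101.3
top [[-30.0, 1.0, -2.2, -3.3], [-20.0, 1.3, -2.0, -3.3], [-10.0, 1.8, -2.0, -3.8], [0.0, 2.0, -1.7, -3.8], [10.0, 2.3, -1.2, -3.5], [20.0, 2.3, -1.0, -3.3], [30.0, 0.3, -24.5, -24.8]] median mm -3.500000000000003
scene [[-30.0, 6.8, -33.2, -40.0], [-20.0, 7.3, -9.5, -16.8], [-10.0, 4.3, -10.5, -14.8], [0.0, 5.5, -11.7, -17.3], [10.0, 6.0, -31.0, -37.0], [20.0, 6.8, -34.5, -41.3], [30.0, 7.0, -17.7, -24.8]] median mm -24.75000000000002
```

View pics/m4.png

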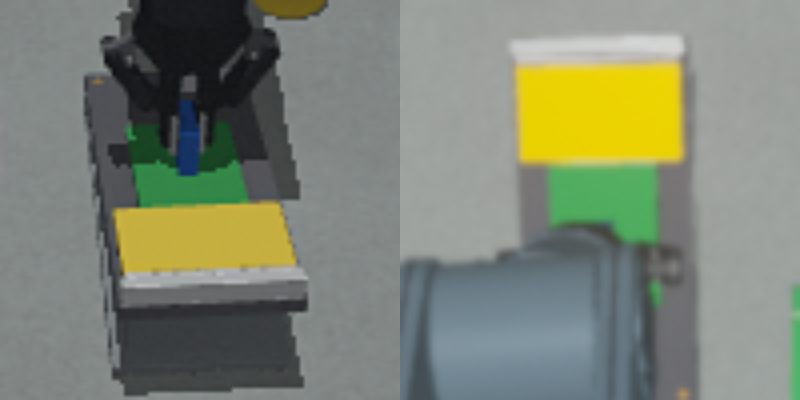

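The line has met the lip: it is no longer visible below the flap in either crop, travel was 16.9 of 17.0 mm, and the flap is shut. Now I'll trim the pitch slightly and press firmly.

```bash
python3 -m handwheel '[[0.002,0,-0.008,0,-0.0006,0],[0,0,0,0,0,0],[0,0,0,0,0,0],[0,0,0,0,0,0]]'
python3 - <<'E'
from h import *
s=manip.get_state(); print(s["wrist_torque"])
for n in("top","wrist"):
    c=cap(n); np.save(f"pics/{n}5.npy",c,allow_pickle=True); cv2.imwrite(f"pics/{n}5.png",c["pixels"][:,:,::-1])
E
```

```text
clock: 10.05
eef_pos: [0.5501, 0.1294, 0.0797]
tcp_rot: [3.139, 0.262, 3.133]
ft_force: [-16.4, -0.3, 22.6]
gripper_width: 0.15
gripper_force: 103.0
[ 0.10958355  2.33740299 -0.00814727]
```

View pics/wrist5.png

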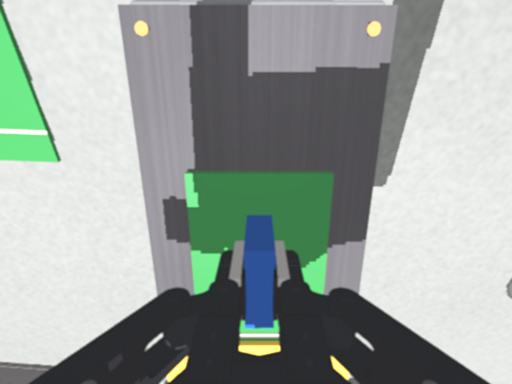

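The wrist view shows the plate centred: at row 172 its edges are at columns 185-333 and the board's at about 144-376. The white line (row about 335) and the yellow lip (row about 345) can be seen under the palm. I'll check that gap closely.

Run:
```python
from rem import *
c=np.load("pics/wrist5.npy",allow_pickle=True).item()
for v in range(326,356): print(v,c["pixels"][v,252],c["pixels"][v,268],"z5 x=%.1f"%(1e3*B(c,260,v,.005)[0]),"z13 x=%.1f"%(1e3*B(c,260,v,.013)[0]),"z9 %.1f"%(1e3*B(c,260,v,.009)[0]))
```

```text
326 [ 88 161 255] [ 47  90 153] z5 x=-8.1 z13 x=-15.6 z9 -11.9
327 [ 93 179 253] [ 73 146 174] z5 x=-7.3 z13 x=-14.9 z9 -11.1
328 [104 218 226] [100 212 185] z5 x=-6.5 z13 x=-14.1 z9 -10.3
329 [111 234 161] [112 236 159] z5 x=-5.7 z13 x=-13.3 z9 -9.5
330 [113 238 138] [114 239 140] z5 x=-4.9 z13 x=-12.6 z9 -8.7
331 [109 235 134] [108 235 133] z5 x=-4.1 z13 x=-11.8 z9 -7.9
332 [119 221 132] [121 221 132] z5 x=-3.3 z13 x=-11.0 z9 -7.1
333 [206 221 185] [206 221 185] z5 x=-2.4 z13 x=-10.2 z9 -6.3
334 [255 252 250] [255 252 250] z5 x=-1.6 z13 x=-9.5 z9 -5.5
335 [255 255 255] [255 255 255] z5 x=-0.8 z13 x=-8.7 z9 -4.7
336 [247 238 230] [247 238 229] z5 x=0.0 z13 x=-7.9 z9 -3.9
337 [176 174 157] [175 174 157] z5 x=0.9 z13 x=-7.1 z9 -3.1
338 [105 139 104] [104 138 102] z5 x=1.7 z13 x=-6.3 z9 -2.3
339 [ 66 126  72] [ 67 126  73] z5 x=2.5 z13 x=-5.5 z9 -1.5
340 [104 133  70] [105 134  70] z5 x=3.4 z13 x=-4.7 z9 -0.7
341 [155 147  69] [155 147  70] z5 x=4.2 z13 x=-3.9 z9 0.1
342 [180 155  69] [180 154  69] z5 x=5.1 z13 x=-3.1 z9 1.0
343 [184 154  68] [184 155  68] z5 x=5.9 z13 x=-2.3 z9 1.8
344 [204 168  73] [205 169  74] z5 x=6.8 z13 x=-1.5 z9 2.6
345 [252 229 100] [253 229 100] z5 x=7.6 z13 x=-0.7 z9 3.4
346 [255 255 134] [255 255 134] z5 x=8.5 z13 x=0.1 z9 4.3
347 [255 255 153] [255 255 153] z5 x=9.3 z13 x=0.9 z9 5.1
348 [255 255 156] [255 255 156] z5 x=10.2 z13 x=1.7 z9 5.9
349 [255 255 156] [255 255 155] z5 x=11.0 z13 x=2.5 z9 6.8
350 [255 255 156] [255 255 157] z5 x=11.9 z13 x=3.3 z9 7.6
351 [255 255 155] [255 255 156] z5 x=12.8 z13 x=4.1 z9 8.4
352 [255 255 147] [255 255 138] z5 x=13.6 z13 x=5.0 z9 9.3
353 [255 254 117] [253 217  95] z5 x=14.5 z13 x=5.8 z9 10.1
354 [193 157  74] [117  96  54] z5 x=15.4 z13 x=6.6 z9 11.0
355 [67 59 47] [43 42 44] z5 x=16.2 z13 x=7.4 z9 11.8
```

The white line's centre is within about 0.5 mm of the lip, and the lip's lower and upper edges match 9 and 13 mm, so the flap is shut. The press is about 26 N normal to the board.

```bash
python3 -c "
from cell import manip
print(manip.hand_in())"
```

```text
the job is handed in; nothing more can be done
None
```

The job is handed in at about 10 s of the 40 s: the larger plate is tucked under the shut flap with its white line within about 0.5 mm of the lip, square and centred on the board, and still gripped and pressed flat at about 26 N.

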